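# Start two of three mini PCs in order

### The job

Start the little home cluster in the right order: with the fingertips, gently press the round power button on top of the tallest mini PC and let it come back up, then do the same on the lowest mini PC, and withdraw. Leave the middle-height mini PC and all the small square reset keys alone, and do not lift or shove the PCs or disturb anything else on the desk.

Things in the scene. Friction and masses are not known exactly. Their poses are not given: they have to be found in the camera images.
- tall_pc: The tallest of three dark square mini PCs loose on the desk, 115 x 115 mm and 82 mm high to its flat lid; origin: centre of its underside, z up; front (two blue ports) faces its -x. On the lid, two metal buttons: round power button at x = -34 mm, y = +34 mm, smaller square reset key at x = -34 mm, y = -18 mm.
- tall_pc_power_top (a point): Centre of the top face of the tallest PC's round power button, 24 mm across, standing 9 mm above the lid when up.
- tall_pc_power (a joint): Travel of the tallest PC's power button: 0 up, 0.006 m fully down. A spring raises it again; about 1 N starts it, 4 N bottoms it. It counts as pressed beyond 0.0035 m.
- tall_pc_reset_top (a point): Centre of the top face of the tallest PC's square reset key, 9 mm wide, standing 5 mm above the lid. Not to be pressed.
- tall_pc_reset (a joint): Travel of the tallest PC's reset key: 0 up, 0.003 m fully down (about 2 N).
- mid_pc: The middle-height of three dark square mini PCs loose on the desk, 115 x 115 mm and 58 mm high to its flat lid; origin: centre of its underside, z up; front (two blue ports) faces its -x. On the lid, two metal buttons: round power button at x = -34 mm, y = +34 mm, smaller square reset key at x = -34 mm, y = -18 mm.
- mid_pc_power_top (a point): Centre of the top face of the middle-height PC's round power button, 24 mm across, standing 9 mm above the lid when up.
- mid_pc_power (a joint): Travel of the middle-height PC's power button: 0 up, 0.006 m fully down. A spring raises it again; about 1 N starts it, 4 N bottoms it. It counts as pressed beyond 0.0035 m.
- mid_pc_reset_top (a point): Centre of the top face of the middle-height PC's square reset key, 9 mm wide, standing 5 mm above the lid. Not to be pressed.
- mid_pc_reset (a joint): Travel of the middle-height PC's reset key: 0 up, 0.003 m fully down (about 2 N).
- low_pc: The lowest of three dark square mini PCs loose on the desk, 115 x 115 mm and 36 mm high to its flat lid; origin: centre of its underside, z up; front (two blue ports) faces its -x. On the lid, two metal buttons: round power button at x = -34 mm, y = +34 mm, smaller square reset key at x = -34 mm, y = -18 mm.
- low_pc_power_top (a point): Centre of the top face of the lowest PC's round power button, 24 mm across, standing 9 mm above the lid when up.
- low_pc_power (a joint): Travel of the lowest PC's power button: 0 up, 0.006 m fully down. A spring raises it again; about 1 N starts it, 4 N bottoms it. It counts as pressed beyond 0.0035 m.
- low_pc_reset_top (a point): Centre of the top face of the lowest PC's square reset key, 9 mm wide, standing 5 mm above the lid. Not to be pressed.
- low_pc_reset (a joint): Travel of the lowest PC's reset key: 0 up, 0.003 m fully down (about 2 N).
- vial: Small amber bottle with a red cap, 24 mm across, 75 mm high; loose on the desk, origin at the centre of its underside; leave it alone.
- duck: Yellow toy duck, about 50 mm long, 50 mm high; loose on the desk, origin at the centre of its underside; leave it alone.
- mouse: Black computer mouse, 100 x 58 x 32 mm, long side along its x; loose on the desk, origin at the centre of its underside; leave it alone.
- screwdriver: Screwdriver lying along its x, 160 mm long, handle to -x, about 30 mm high; loose on the desk, origin at the centre of its underside; leave it alone.
- drive: Flat black external drive, 113 x 78 x 14 mm; loose on the desk, origin at the centre of its underside; leave it alone.
- mug: White mug, 80 mm across, 92 mm high, handle at its +y; loose on the desk, origin at the centre of its underside; leave it alone.
- usb_stick: Black USB stick, 55 x 18 x 9 mm; loose on the desk, origin at the centre of its underside; leave it alone.
Things that resemble listed ones, but are neither listed nor needed, are in the scene too. What is shaped like the low_pc but turquoise is not meant.

How it is judged (in metres and radians):
On the way, in this order (a step that is already met when the one before it is completed fails the run):
1. the tallest PC's power button is pressed down by the fingers (value of joint tall_pc_power above 0.0035 m and contact force between the fingers and tall_pc above 0.3 N and value of joint low_pc_power below 0.0012 m), for 0.05 s.
2. it is released and back up (value of joint tall_pc_power below 0.0012 m and not (contact force between any of the fingers, the arm and tall_pc above 0.2 N)), for 0.1 s.
3. the lowest PC's power button is pressed down by the fingers (value of joint low_pc_power above 0.0035 m and contact force between the fingers and low_pc above 0.3 N and value of joint tall_pc_power below 0.0012 m), for 0.05 s.
At the end, for the whole second after the job is handed in: All six buttons are up again (within 1.2 mm), the three PCs stand upright, untouched, at rest and within 15 mm of where they started, and every other loose thing on the desk lies at rest within 15 mm of where it started (all of step 2 and value of joint each of tall_pc_reset, mid_pc_power, mid_pc_reset, low_pc_power, low_pc_reset below 0.0012 m and distance of each of tall_pc, mid_pc, low_pc, vial, duck, mouse, screwdriver, drive, mug, usb_stick from where it was at the start of the episode below 0.015 m and angle between each of tall_pc, mid_pc, low_pc's own z axis and vertical below 0.05 rad and linear speed of each of tall_pc, mid_pc, low_pc below 0.02 m/s and height (world z) of each of tall_pc, mid_pc, low_pc below 0.005 m and not (contact force between any of the fingers, the arm and mid_pc above 0.2 N) and not (contact force between any of the fingers, the arm and low_pc above 0.2 N) and linear speed of each of vial, duck, mouse, screwdriver, drive, mug, usb_stick below 0.03 m/s).
It fails at once if the middle-height mini PC is touched (contact force between any of the fingers, the arm and mid_pc above 1 N).
It fails at once if the middle PC's power button or any reset key is pressed (value of joint mid_pc_power above 0.002 m or value of joint any of tall_pc_reset, mid_pc_reset, low_pc_reset above 0.0015 m).
It fails at once if a mini PC is pressed with more than 30 N (contact force between any of the fingers, the arm and tall_pc above 30 N or contact force between any of the fingers, the arm and low_pc above 30 N).
It fails at once if a mini PC is shoved more than 15 mm, lifted or tipped (distance of any of tall_pc, mid_pc, low_pc from where it was at the start of the episode above 0.015 m or height (world z) of any of tall_pc, mid_pc, low_pc above 0.006 m or angle between any of tall_pc, mid_pc, low_pc's own z axis and vertical above 0.08 rad).
It fails at once if another thing on the desk is moved more than 15 mm (distance of any of vial, duck, mouse, screwdriver, drive, mug, usb_stick from where it was at the start of the episode above 0.015 m).
It also fails if it takes over 42 s, if anything falls off the work surface, if the arm or the gripper's body presses on something with over 40 N, if the wrist force passes 120 N, or if a joint passes its speed limit or range.

### The arm

A 7-joint arm with a two-finger parallel gripper is mounted at the origin on the work surface. World frame = base frame: x ahead of the robot, y to its left, z up, the work surface at z = 0. Lengths are in mm, angles in rad, forces in N, time in s.
With the tool pointing down it reaches from about 400 to 850 mm from the base axis. Payload 6.9 kg.
Tool frame: the origin (TCP) lies midway between the tips of the shut fingers; the grasp point (between the pads) lies robot.tcp_to_grasp behind it (robot.tcp_to_grasp is the distance from the TCP to the grasp point, in mm); z points along the fingers, y is the line along which they close (so a half turn about z gives the same grasp; the last joint's range is limited). The gripper opens to 85 mm and grips with 20 to 120 N. Pads are 22 mm wide; open, the fingers measure 114 mm over their backs; the gripper's body (76 mm by 85 mm) begins 54 mm behind the grasp point. The pads swing forward as they close: fully open they stand 13 mm farther back than shut.
Start: joints at [-1.198, 0.507, -0.238, 1.5, 0.126, 1.149, -0.155], TCP at [164.798, 602.871, 231.275] pointing down, gripper open.
Joint ranges: [-3.08, 3.08], [-0.24, 2.05], [-1.43, 1.35], [0, 2.5], [-1.52, 4.66], [0.17, 1.96], [-2.89, 2.89]. Speed limits (rad/s): [2.39, 2.39, 3.14, 3.14, 3.14, 3.14, 3.14].

### API

Orientations are given as a 3x3 rotation matrix whose columns are the frame's x, y, z axes.
In Python, from workcell import robot gives the robot as it stands. The module is installed in compiled form; this text tells all that it offers.
- The arm moves only by the tool apply_moves, never from a script. Its argument "rows" is a list of rows, each an object with "gripper": the opening, from 0 (shut) to 1 (fully open); "slide": the shift along the tool's x, y, z in mm, a list of three; "twist": the turn about the tool's z in rad. In form: [{"gripper": gripper, "slide": [dx, dy, dz], "twist": twist}, ...]. A call has 1 to 10 rows; each row shifts and turns the commanded pose from where the row before left it, along the tool's axes as they then stand; what a row does not reach is not made up. A row lasts 1/8 s, in which the tool goes at most 62.5 mm and 10.7 degrees, less where a joint would pass 70% of its speed; a pose out of reach is approached as far as the arm can. A call is refused whole if a number of a shift passes 62.5 or a number of a turn 0.188, either way. A call with a gripper value outside its range is refused whole. The fingers move at their own pace and stop on an object; "force" is the grip in N (left out, the last holds). Time passes only in rows, so rows that do not move let the fingers close. It gives the time, the measured TCP pose, the force, the opening and the grip force at its end, in the units of the state.
- robot.read_state(): the state, without advancing time (a new reading comes with each control period).
- robot.camera(name): name is "scene" or "side" or "wrist"; returns the picture (420x560x3 uint8, blue, green, red); there is no depth.
- robot.camera_model(name): a dict with "fx", "fy", "cx", "cy" (pixels), "camera_from_world" (4x4, takes a point from world to camera coordinates). Camera axes: x right, y down, z forward; pixel columns grow to the right and rows downward; lengths in mm; the calibration is good to about 2 mm. A picture is of the moment at which its call begins: read the wrist's pose just before it. camera_model takes no time and is no camera call; for the wrist camera it gives the pose at the moment of the call.
- robot.finish_job(): hands the job in; it is judged then, once.
The state is a dict: "time": time; "qpos": joint angles; "qd": joint speeds; "joint_torque": joint torques, N m; "tcp_pos": TCP position; "tool_rot": TCP orientation; "contact_force": force on the tool from outside, world axes, zero at the start; "torque": the same for the moment, N m; "opening": opening from 0.0 (shut) to 1.0 (fully open); "finger_force": force on a finger pad.
Only numpy, scipy, OpenCV 4.12 (cv2) and the standard library are available. Lean on these libraries where they do the work, as an engineer would, in place of code of your own. Each camera call takes 0.05 s, during which the arm holds its last target. There are 200 camera calls.

## Working session

There is one attempt and no reset: what is moved stays moved. The work goes in short steps, Python scripts to look and compute and a tool call to move; the robot and the scene stay as the last step left them, time stands still between calls to the robot, and variables do not carry over. Pictures are saved under pics/ and viewed, at most 10 in all, crops included, and the job is handed in when it is done.

Besides the shell and the picture viewer there is one more tool, called after "Request:" as name([rows], argument=value, ...), one row to a line, values as JSON. apply_moves: Moves the arm, as the interface text tells. Its arguments: {"type":"object","properties":{"rows":{"type":"array"},"force":{"type":"number"}},"required":["rows"]}

```bash
mkdir -p pics; python3 - <<'E'
from workcell import robot
import cv2,numpy as np
for n in ("scene","side"):
    m=robot.camera_model(n); im=robot.camera(n); cv2.imwrite(f"pics/{n}0.png",im)
    T=np.array(m["camera_from_world"]); print(n,m["fx"],m["cx"],m["cy"],(-T[:3,:3].T@T[:3,3]).round(), T[:3,:3].round(2).tolist())
s=robot.read_state(); print(s["time"],s["tcp_pos"],np.round(s["tool_rot"],3).tolist(),robot.tcp_to_grasp,s["contact_force"])
E
```

```text
scene 398.985633584316 270.7196793982523 205.0408491903135 [1011. -563.  862.] [[0.73, 0.69, 0.0], [0.5, -0.53, -0.69], [-0.47, 0.5, -0.73]]
side 388.11612239883425 279.1305602941897 217.52418656961035 [   4. -640.  668.] [[0.78, -0.62, -0.01], [-0.38, -0.47, -0.79], [0.49, 0.62, -0.61]]
0.1 [164.73492825 602.42716286 230.49637189] [[-0.965, 0.264, -0.0], [0.264, 0.965, -0.002], [-0.0, -0.002, -1.0]] 18.700000000000003 [0.62843626 0.23793388 0.88375771]
```

View pics/scene0.png

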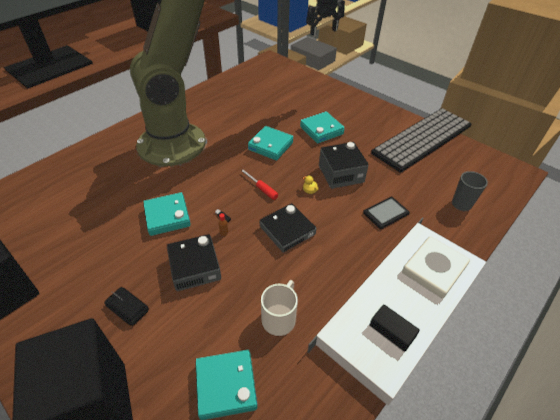

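View pics/side0.png

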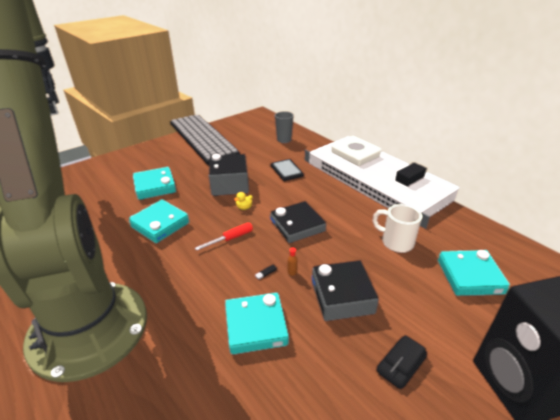

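The pictures show three dark PCs. Scene view: A near (343,163), B near (193,262) and C near (287,227), with C looking lowest. Side view: A near (228,172), B near (344,289), C near (298,221). I'll find the bright buttons and triangulate them to get heights.

```bash
cat > h.py <<'E'
import cv2,numpy as np
from workcell import robot
def cam(n):
    m=robot.camera_model(n); K=np.array([[m["fx"],0,m["cx"]],[0,m["fy"],m["cy"]],[0,0,1]]); T=np.array(m["camera_from_world"]); return K,T
def plane(c,p,z):
    K,T=c; d=T[:3,:3].T@np.linalg.inv(K)@[p[0],p[1],1]; o=-T[:3,:3].T@T[:3,3]; return o+d*(z-o[2])/d[2]
def tri(c1,p1,c2,p2):
    X=cv2.triangulatePoints(c1[0]@c1[1][:3],c2[0]@c2[1][:3],np.array(p1,float),np.array(p2,float)).ravel(); return X[:3]/X[3]
def proj(c,X):
    x=c[0]@(c[1]@np.append(X,1))[:3]; return x[:2]/x[2]
def blobs(im,box):
    x0,y0,x1,y1=box; c=im[y0:y1,x0:x1].astype(int)
    m=((c.min(2)>120)&(c.max(2)-c.min(2)<40)).astype(np.uint8)
    n,_,st,ce=cv2.connectedComponentsWithStats(m)
    return [(int(st[i,4]),(ce[i]+[x0,y0]).round(1).tolist()) for i in range(1,n) if st[i,4]>=3]
E
python3 - <<'E'
from h import *
s=cv2.imread("pics/scene0.png"); d=cv2.imread("pics/side0.png")
bs={"A":((318,140,370,190),(205,148,250,195)),"B":((165,230,222,285),(310,258,380,318)),"C":((258,200,316,250),(270,200,327,243))}
cs,cd=cam("scene"),cam("side")
for k,(a,b) in bs.items():
    p,q=blobs(s,a),blobs(d,b); print(k,p,q)
    if p and q: print(tri(cs,max(p)[1],cd,max(q)[1]).round(1))
r=[]
for im,b in ((s,bs["A"][0]),(s,bs["B"][0]),(s,bs["C"][0]),(d,bs["A"][1]),(d,bs["B"][1]),(d,bs["C"][1])):
    r.append(cv2.resize(im[b[1]:b[3],b[0]:b[2]],(260,260),interpolation=cv2.INTER_CUBIC))
cv2.imwrite("pics/crop.png",np.vstack([np.hstack(r[:3]),np.hstack(r[3:])]))
E
```

```text
A [(36, [350.3, 144.2]), (8, [334.1, 147.9])] [(249, [217.1, 152.2]), (16, [216.0, 165.5])]
[515.9 315.7 100.6]
B [(68, [202.5, 239.6]), (12, [182.1, 245.3])] [(127, [324.5, 269.3]), (38, [331.0, 287.5])]
[ 451.8 -225.8   64.1]
C [(53, [290.1, 208.1]), (12, [274.7, 216.8])] [(73, [280.2, 211.2]), (23, [289.2, 222.1])]
[527.9  24.7  42. ]
```

View pics/crop.png

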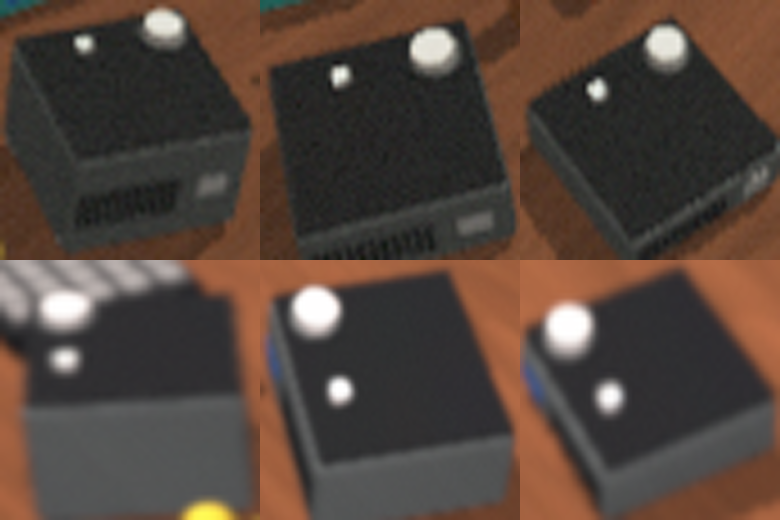

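The crops show A, B and C each with a round button and a smaller reset key. Triangulated button-top heights are about 100, 64 and 42 mm, so A is tall, B is middle and C is low.

```bash
python3 - <<'E'
from h import *
cs,cd=cam("scene"),cam("side")
for k,a,b,h,ra,rb in (("tall",(350.3,144.2),(217,157),82,(334.1,147.9),(216,165.5)),("low",(290.1,208.1),(280.2,211.2),36,(274.7,216.8),(289.2,222.1))):
    P=plane(cs,a,h+7.5);P2=plane(cd,b,h+7.5);print(k,P.round(1),P2.round(1),plane(cs,ra,h+4).round(1),plane(cd,rb,h+4).round(1))
s=robot.read_state();R=np.array(s["tool_rot"]);p=s["tcp_pos"]
print((R.T@(np.array([516,313,180])-p)).round(1))
E
```

```text
tall [511.  323.8  89.5] [511.1 314.1  89.5] [483.3 278.4  86. ] [484.4 276.5  86. ]
low [528.   25.4  43.5] [526.1  20.8  43.5] [516.8 -25.7  40. ] [517.4 -27.8  40. ]
[-415.1 -186.5   50.8]
```

Request:
apply_moves([
  {"gripper": 0,"slide": [-41,-18,3],"twist": 0},
  {"gripper": 0,"slide": [-41,-18,3],"twist": 0},
  {"gripper": 0,"slide": [-41,-18,3],"twist": 0},
  {"gripper": 0,"slide": [-41,-18,3],"twist": 0},
  {"gripper": 0,"slide": [-41,-18,3],"twist": 0},
  {"gripper": 0,"slide": [-41,-18,3],"twist": 0},
  {"gripper": 0,"slide": [-41,-18,3],"twist": 0},
  {"gripper": 0,"slide": [-41,-18,3],"twist": 0},
  {"gripper": 0,"slide": [-41,-18,3],"twist": 0},
  {"gripper": 0,"slide": [-39,-18,3],"twist": 0},
])

```text
time: 1.35
tcp_pos: [511.8, 320.4, 200.8]
tool_rot: [[-0.965, 0.264, -0.001], [0.264, 0.965, -0.0], [0.0, -0.001, -1.0]]
contact_force: [1.4, -0.3, -0.3]
opening: 0.003
finger_force: 0.0
```

Request:
apply_moves([
  {"gripper": 0,"slide": [0,0,0],"twist": 0},
  {"gripper": 0,"slide": [0,0,0],"twist": 0},
  {"gripper": 0,"slide": [0,0,0],"twist": 0},
  {"gripper": 0,"slide": [0,0,0],"twist": 0},
])

```text
time: 1.85
tcp_pos: [510.1, 322.7, 201.4]
tool_rot: [[-0.965, 0.262, -0.0], [0.262, 0.965, 0.0], [0.0, 0.0, -1.0]]
contact_force: [0.4, -0.6, -0.3]
opening: 0.001
finger_force: 0.0
```

```bash
python3 - <<'E'
from h import *
s=robot.read_state(); c=cam("wrist"); im=robot.camera("wrist"); cv2.imwrite("pics/w1.png",im)
R=np.array(s["tool_rot"]);print(s["time"],s["tcp_pos"],R.round(3).tolist(),s["opening"],s["contact_force"])
print(blobs(im,(0,0,560,420)))
for X in ((511,321,91),(484,277.5,87),(511,321,200)): print(proj(c,np.array(X,float)))
E
```

```text
1.85 [510.08092766 322.67799515 201.44347993] [[-0.965, 0.262, -0.0], [0.262, 0.965, 0.0], [0.0, 0.0, -1.0]] 0.0006449094517799306 [ 0.44352319 -0.56987971 -0.27412689]
[(26, [288.0, 0.5]), (410, [245.2, 164.0]), (211, [553.8, 171.6]), (396, [534.7, 173.8]), (393, [510.5, 176.9]), (389, [486.5, 179.9]), (385, [462.8, 183.1]), (383, [439.0, 186.1]), (381, [415.0, 189.2]), (181, [215.3, 186.9]), (993, [280.6, 204.4]), (244, [552.6, 195.5]), (367, [532.4, 197.9]), (364, [508.8, 200.9]), (363, [485.3, 203.9]), (366, [462.0, 206.8]), (357, [438.7, 209.7]), (350, [415.5, 212.6]), (278, [551.4, 218.6]), (350, [530.3, 221.0]), (347, [507.1, 224.0]), (343, [484.2, 226.8]), (335, [461.5, 229.5]), (337, [438.5, 232.3]), (333, [415.7, 235.1]), (304, [550.2, 240.7]), (327, [528.1, 243.3]), (328, [505.6, 245.9]), (321, [483.1, 248.6]), (322, [460.5, 251.4]), (322, [438.4, 254.0]), (321, [416.4, 256.6]), (312, [548.6, 261.8]), (310, [526.3, 264.4]), (567, [290.6, 283.3]), (306, [504.2, 267.0]), (578, [270.1, 283.3]), (303, [482.1, 269.6]), (299, [460.1, 272.3]), (297, [438.0, 274.8]), (306, [416.6, 277.3]), (173, [3.7, 282.9]), (320, [37.8, 317.8]), (464, [280.2, 371.8])]
[278.969518   208.77254023]
[215.06792681 189.08779476]
[278.47764994 278.93178121]
```

View pics/w1.png

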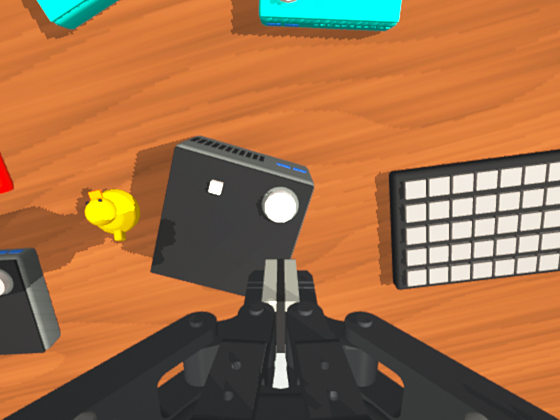

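The wrist view shows the tall PC's round button at (280.6,204.4) and its reset key at (215,187). The shut fingers are at (281,275).

```bash
python3 - <<'E'
from h import *
c=cam("wrist");s=robot.read_state();R=np.array(s["tool_rot"])
P=plane(c,(280.6,204.4),90.5);Q=plane(c,(215.3,186.9),87);print(P.round(1),Q.round(1),np.linalg.norm((P-Q)[:2]))
print((R.T@(P-s["tcp_pos"])).round(1))
E
```

```text
[508.3 322.9  90.5] [482.6 278.   87. ] 51.702130199935695
[ 2.000e+00 -1.000e-01  1.109e+02]
```

Request:
apply_moves([
  {"gripper": 0,"slide": [2,0,30],"twist": 0},
  {"gripper": 0,"slide": [0,0,35],"twist": 0},
  {"gripper": 0,"slide": [0,0,25],"twist": 0},
  {"gripper": 0,"slide": [0,0,10],"twist": 0},
  {"gripper": 0,"slide": [0,0,4],"twist": 0},
  {"gripper": 0,"slide": [0,0,0],"twist": 0},
  {"gripper": 0,"slide": [0,0,0],"twist": 0},
  {"gripper": 0,"slide": [0,0,0],"twist": 0},
])

```text
time: 2.9
tcp_pos: [509.3, 322.4, 98.0]
tool_rot: [[-0.965, 0.264, 0.001], [0.264, 0.965, 0.001], [-0.001, 0.001, -1.0]]
contact_force: [-0.6, -0.0, -0.0]
opening: 0.003
finger_force: 0.0
```

Request:
apply_moves([
  {"gripper": 0,"slide": [0,0,4],"twist": 0},
  {"gripper": 0,"slide": [0,0,3],"twist": 0},
  {"gripper": 0,"slide": [0,0,2],"twist": 0},
  {"gripper": 0,"slide": [0,0,1],"twist": 0},
  {"gripper": 0,"slide": [0,0,0],"twist": 0},
  {"gripper": 0,"slide": [0,0,0],"twist": 0},
])

```text
time: 3.65
tcp_pos: [509.0, 322.2, 87.4]
tool_rot: [[-0.965, 0.264, 0.0], [0.264, 0.965, -0.0], [-0.0, -0.0, -1.0]]
contact_force: [-0.7, -0.4, 2.6]
opening: -0.002
finger_force: 1.4
```

Request:
apply_moves([
  {"gripper": 0,"slide": [0,0,1],"twist": 0},
  {"gripper": 0,"slide": [0,0,1],"twist": 0},
  {"gripper": 0,"slide": [0,0,0],"twist": 0},
  {"gripper": 0,"slide": [0,0,0],"twist": 0},
])

```text
time: 4.15
tcp_pos: [509.0, 322.2, 85.3]
tool_rot: [[-0.965, 0.264, 0.0], [0.264, 0.965, 0.0], [-0.0, 0.0, -1.0]]
contact_force: [-0.4, -1.2, 3.7]
opening: 0.0
finger_force: 1.9
```

Request:
apply_moves([
  {"gripper": 0,"slide": [0,0,-5],"twist": 0},
  {"gripper": 0,"slide": [0,0,-10],"twist": 0},
  {"gripper": 0,"slide": [0,0,-25],"twist": 0},
  {"gripper": 0,"slide": [0,0,-35],"twist": 0},
  {"gripper": 0,"slide": [0,0,-25],"twist": 0},
  {"gripper": 0,"slide": [0,0,0],"twist": 0},
  {"gripper": 0,"slide": [0,0,0],"twist": 0},
])

```text
time: 5.03
tcp_pos: [508.5, 321.9, 184.7]
tool_rot: [[-0.965, 0.264, -0.001], [0.264, 0.965, -0.001], [0.001, -0.001, -1.0]]
contact_force: [-0.6, -0.0, -0.2]
opening: 0.001
finger_force: 0.0
```

Request:
apply_moves([
  {"gripper": 0,"slide": [-12,-35.5,0],"twist": 0},
  {"gripper": 0,"slide": [-12,-35.5,0],"twist": 0},
  {"gripper": 0,"slide": [-12,-35.5,0],"twist": 0},
  {"gripper": 0,"slide": [-12,-35.5,0],"twist": 0},
  {"gripper": 0,"slide": [-12,-35.5,0],"twist": 0},
  {"gripper": 0,"slide": [-12,-35.5,0],"twist": 0},
  {"gripper": 0,"slide": [-12,-35.5,0],"twist": 0},
  {"gripper": 0,"slide": [-12,-35.5,0],"twist": 0},
  {"gripper": 0,"slide": [0,0,0],"twist": 0},
  {"gripper": 0,"slide": [0,0,0],"twist": 0},
])

```text
time: 6.28
tcp_pos: [526.2, 23.5, 184.5]
tool_rot: [[-0.965, 0.264, -0.002], [0.264, 0.965, 0.001], [0.002, 0.0, -1.0]]
contact_force: [0.6, 0.1, -0.6]
opening: 0.001
finger_force: 0.0
```

```bash
python3 - <<'E'
from h import *
s=robot.read_state(); c=cam("wrist"); im=robot.camera("wrist"); cv2.imwrite("pics/w2.png",im)
R=np.array(s["tool_rot"]);print(s["time"],s["tcp_pos"],R.round(3).tolist(),s["contact_force"])
for X in ((527,23,44.5),(517,-27,41)): print(proj(c,np.array(X,float)))
for n,p in blobs(im,(0,0,560,420)):
    P=plane(c,p,44.5); print(n,p,P.round(1),(R.T@(P-s["tcp_pos"])).round(1))
E
```

```text
6.275 [526.18258688  23.52985354 184.48708565] [[-0.965, 0.264, -0.002], [0.264, 0.965, 0.001], [0.002, 0.0, -1.0]] [ 0.55375598  0.08277351 -0.58793914]
[280.3369471  198.07567151]
[221.48871001 200.99866236]
286 [84.9, 40.7] [371.2 -85.1  44.5] [ 120.6 -145.6  140.2]
259 [242.4, 171.3] [496.4  -1.3  44.5] [ 22.  -31.8 140. ]
8 [306.0, 174.5] [513.   49.   44.5] [ 19.2  21.1 140. ]
806 [282.4, 195.8] [525.5  25.2  44.5] [  0.8   1.4 140. ]
5 [306.0, 182.0] [519.2  47.5  44.5] [ 12.8  21.2 140. ]
19 [307.0, 202.0] [536.4  44.1  44.5] [ -4.7  22.5 140. ]
143 [222.0, 199.5] [515.  -25.3  44.5] [ -2.4 -50.1 140. ]
23 [308.0, 226.0] [557.8  39.6  44.5] [-26.5  23.8 139.9]
23 [309.0, 254.0] [584.1  34.   44.5] [-53.3  25.4 139.9]
575 [270.1, 283.3] [603.3  -7.7  44.5] [-82.9  -9.9 139.8]
567 [290.7, 283.2] [608.2  10.6  44.5] [-82.8   9.2 139.8]
4095 [516.6, 307.9] [690.5 210.3  44.5] [-109.5  223.5  139.8]
608 [513.1, 385.7] [783.8 201.   44.5] [-202.   239.   139.7]
```

View pics/w2.png

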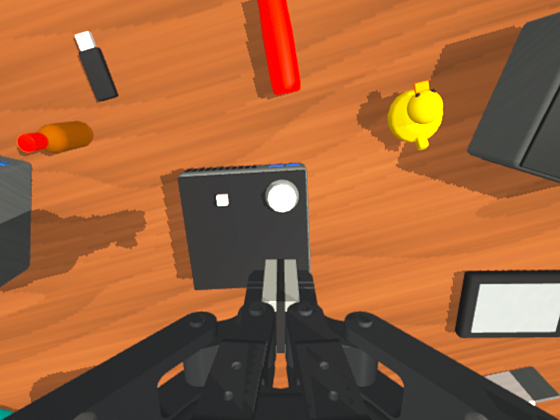

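The wrist view shows the low PC's button at (282,196) and its reset key at (222,200). The button is 1 mm off in tool x and 1.4 mm off in tool y, so I'll go down from here.

Request:
apply_moves([
  {"gripper": 0,"slide": [0.8,1.4,30],"twist": 0},
  {"gripper": 0,"slide": [0,0,40],"twist": 0},
  {"gripper": 0,"slide": [0,0,40],"twist": 0},
  {"gripper": 0,"slide": [0,0,15],"twist": 0},
  {"gripper": 0,"slide": [0,0,7],"twist": 0},
  {"gripper": 0,"slide": [0,0,0],"twist": 0},
  {"gripper": 0,"slide": [0,0,0],"twist": 0},
  {"gripper": 0,"slide": [0,0,0],"twist": 0},
])

```text
time: 7.32
tcp_pos: [526.8, 24.5, 54.2]
tool_rot: [[-0.965, 0.264, 0.002], [0.264, 0.965, 0.0], [-0.002, 0.0, -1.0]]
contact_force: [-0.3, 0.6, -0.1]
opening: -0.001
finger_force: 0.0
```

Request:
apply_moves([
  {"gripper": 0,"slide": [0,0,4],"twist": 0},
  {"gripper": 0,"slide": [0,0,3],"twist": 0},
  {"gripper": 0,"slide": [0,0,2],"twist": 0},
  {"gripper": 0,"slide": [0,0,1],"twist": 0},
  {"gripper": 0,"slide": [0,0,0],"twist": 0},
  {"gripper": 0,"slide": [0,0,0],"twist": 0},
])

```text
time: 8.07
tcp_pos: [526.1, 24.4, 43.3]
tool_rot: [[-0.965, 0.264, -0.0], [0.264, 0.965, -0.0], [0.0, -0.0, -1.0]]
contact_force: [-0.4, 0.4, 1.2]
opening: -0.001
finger_force: 0.9
```

Request:
apply_moves([
  {"gripper": 0,"slide": [0,0,2],"twist": 0},
  {"gripper": 0,"slide": [0,0,2],"twist": 0},
  {"gripper": 0,"slide": [0,0,0],"twist": 0},
  {"gripper": 0,"slide": [0,0,0],"twist": 0},
])

```text
time: 8.57
tcp_pos: [526.2, 24.5, 39.3]
tool_rot: [[-0.965, 0.264, -0.0], [0.264, 0.965, -0.0], [0.0, -0.0, -1.0]]
contact_force: [-1.1, -0.5, 3.8]
opening: 0.003
finger_force: 1.9
```

The wrist force is 3.8 N at about 5.7 mm of travel, so the button is well past its threshold. Withdrawing.

Request:
apply_moves([
  {"gripper": 0,"slide": [0,0,-5],"twist": 0},
  {"gripper": 0,"slide": [0,0,-10],"twist": 0},
  {"gripper": 0,"slide": [0,0,-30],"twist": 0},
  {"gripper": 0,"slide": [0,0,-40],"twist": 0},
  {"gripper": 0,"slide": [0,0,-40],"twist": 0},
  {"gripper": 0,"slide": [0,0,-25],"twist": 0},
  {"gripper": 0,"slide": [0,0,0],"twist": 0},
  {"gripper": 0,"slide": [0,0,0],"twist": 0},
  {"gripper": 0,"slide": [0,0,0],"twist": 0},
])

```text
time: 9.7
tcp_pos: [525.7, 24.4, 188.3]
tool_rot: [[-0.965, 0.264, -0.002], [0.264, 0.965, -0.0], [0.002, -0.001, -1.0]]
contact_force: [-0.5, -0.1, 0.2]
opening: -0.0
finger_force: 0.0
```

```bash
python3 - <<'E'
from h import *
d=cv2.imread("pics/side0.png"); n=robot.camera("side")
for b in ((205,148,250,195),(310,258,380,318),(270,200,327,243)): print(blobs(d,b),blobs(n,b))
print(robot.read_state()["tcp_pos"]); print(robot.finish_job())
E
```

```text
[(249, [217.1, 152.2]), (16, [216.0, 165.5])] [(253, [217.3, 152.2]), (16, [216.0, 165.5])]
[(127, [324.5, 269.3]), (38, [331.0, 287.5])] [(128, [324.5, 269.3]), (38, [331.0, 287.5])]
[(73, [280.2, 211.2]), (23, [289.2, 222.1])] [(73, [280.2, 211.2]), (23, [289.2, 222.1])]
[525.74773353  24.45774571 188.35226979]
the job is handed in; nothing more can be done
None
```

I pressed and released the tallest PC's power button, then the lowest PC's (each about 5.5 mm down at under 4 N), withdrew, and handed the job in at about 10 s; the side camera shows all three PCs and their buttons where they started, but no verdict came back.

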